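Refill the sprung tea-tin feeder on the shop counter

TASK

Refill the counter feeder: draw its sprung pusher back by the brass handle, hook the handle sideways into the notch so that it stays back by itself, and stand both small tins gently in the track in front of the pusher. Then unhook the handle and ease the pusher forward by hand until it holds the two tins in a row against the front stop, and let go. Do not force the handle against the notched plate or let the pusher snap shut, and leave everything else on the counter alone.

Things in the scene. Friction and masses are not known exactly. Their poses are not given: they have to be found in the camera images.
- feeder: tin feeder fixed to the counter: dark wooden base 94 x 235 x 8 mm carrying an open-topped aluminium channel along its y axis. Origin on the centre line at counter height, z up. Front stop: inner face at y = -105 mm; pull-back direction +y. Channel 46 mm wide inside (x = -23 to 23 mm), walls 4 mm thick up to z = 26 mm, floor at z = 8 mm, end wall at y = 115 mm
- front_stop (a point): middle of the front stop's inner face at the channel floor (feeder frame 0, -105, 8 mm); the stop reaches z = 38 mm. The tins stand on the floor one behind the other along y, between this stop and the pusher's face
- pusher (a joint): how far the black pusher is drawn back (m; 0 fully forward, as at the start; at most 0.135). Its face plate, 40 mm wide, top at z = 50 mm, is at feeder y = -85 mm + this value; 0.060 when two tins are packed. A spring drives it forward with 4 N at 0 plus 30 N per metre (6.5 N when hooked); let go, it shoots forward
- grip (a point): grip point of the brass handle, a square upright post 14 x 14 mm on the pusher; 72 mm above the counter, the post goes on 24 mm above it and is clear 34 mm below it. Feeder frame: y = -27 mm + pusher value. Take it by its two x faces: with tins loaded no finger fits in front of it
- handle_foot (a point): foot of the same post, 38 mm above the counter. The post also slides sideways on the pusher, from x = 0 (central) to x = -12 mm (hard limit), which is over in the notch; it moves with 0.6 N of friction and stays where it is left, and must be central to run past the tooth
- gate: dark steel rail 13 x 130 mm on the -x side of the track; origin and axes are the feeder's. On it a flat steel plate (top at z = 37 mm) is clamped at a place that varies and is not measured. Drawn back centrally, the post passes 3 mm beside the plate's tooth, then strikes its rubber cross-bar (gives 1 mm per 6 N) at a pusher value from 0.080 to 0.112. More than 30 N on the gate bends it
- gate_mid (a point): middle of the rail's top (feeder frame -34.5, 53, 30 mm). The notch opens towards -x just in front of the cross-bar: 18 mm long, so 4 mm of play for the post. Pushed over 12 mm and eased forward, the post rests on the tooth, 4 mm forward of where it struck, held by friction. To unhook: draw back about 2 mm, move to x = 0, go forward
- tin_a: a small plain steel tin to be loaded: upright cylinder, 40 mm across, 56 mm tall, about 90 g; origin at the centre of its underside, z up
- tin_b: the other small tin, the same as tin_a; either order in the track will do
- fat_tin: bystander, to be left alone: a short fat tin, 58 mm across and 50 mm tall (too wide for the track); its origin is under its centre
- tall_tin: bystander, to be left alone: a tall tin, 54 mm across and 95 mm tall (too wide for the track); its origin is under its centre
- cup_a: bystander, to be left alone: a small white cup, 68 mm across and 45 mm tall; its origin is under its centre
- cup_b: bystander, to be left alone: a small bluish cup, 68 mm across and 45 mm tall; its origin is under its centre
- tea_pet: bystander, to be left alone: a little clay frog figure, about 66 mm across and 55 mm tall; its origin is under its centre
- scoop: bystander, to be left alone: a dark wooden tea scoop, 170 mm long, lying flat; its origin is under its middle
- gift_box: bystander, to be left alone: a small red gift box, 75 x 110 x 40 mm; its origin is under its centre
Things that resemble listed ones, but are neither listed nor needed, are in the scene too. What is shaped like the tin_b but green or pink is not meant.

How it is judged (in metres and radians):
On the way, in this order (a step that is already met when the one before it is completed fails the run):
1. the pusher is drawn back and stays hooked in the notch by itself, with the fingers off it (value of joint pusher above 0.068 m and x of grip in the frame of feeder below -0.0075 m and velocity of joint pusher between -0.01 and 0.01 m/s and contact force between the fingers and pusher below 0.3 N), for 0.2 s.
2. both small tins stand in the track in front of the pusher while it is still hooked (x of tin_a in the frame of feeder between -0.007 and 0.007 m and z of tin_a in the frame of feeder between 0.004 and 0.012 m and angle between each of tin_a, tin_b's own z axis and vertical below 0.12 rad and y of tin_a in the frame of feeder between -0.09 and 0.02 m and x of tin_b in the frame of feeder between -0.007 and 0.007 m and z of tin_b in the frame of feeder between 0.004 and 0.012 m and y of tin_b in the frame of feeder between -0.09 and 0.02 m and value of joint pusher above 0.068 m and x of grip in the frame of feeder below -0.0075 m), for 0.2 s.
At the end, for the whole second after the job is handed in: both small tins stand upright and still on the channel floor, within 7 mm of the track's centre line and their centres at most 66 mm from the front stop; the pusher rests against them (value 0.056 to 0.064) with its handle unhooked, within 4 mm of central (x of tin_a in the frame of feeder between -0.007 and 0.007 m and z of tin_a in the frame of feeder between 0.004 and 0.012 m and angle between each of tin_a, tin_b's own z axis and vertical below 0.12 rad and y of tin_a in the frame of feeder between -0.09 and -0.039 m and x of tin_b in the frame of feeder between -0.007 and 0.007 m and z of tin_b in the frame of feeder between 0.004 and 0.012 m and y of tin_b in the frame of feeder between -0.09 and -0.039 m and value of joint pusher between 0.056 and 0.064 m and x of grip in the frame of feeder above -0.004 m and linear speed of each of tin_a, tin_b below 0.01 m/s); the robot touches nothing.
It fails at once if the gate is pressed with more than 30 N (contact force between gate and anything else above 30 N).
It fails at once if the pusher snaps forward faster than 0.4 m/s (velocity of joint pusher below -0.4 m/s).
It fails at once if a small tin is banged or pressed on the feeder with more than 40 N (contact force between any of tin_a, tin_b and feeder above 40 N).
It fails at once if one of the bystanders is displaced by more than 30 mm (distance of any of fat_tin, tall_tin, cup_a, cup_b, tea_pet, scoop, gift_box from where it was at the start of the episode above 0.03 m).
It also fails if it takes over 72 s, if anything falls off the work surface, if the arm or the gripper's body presses on something with over 40 N, if the wrist force passes 120 N, or if a joint passes its speed limit or range.

ROBOT

A 6-joint arm with a two-finger parallel gripper is mounted at the origin on the work surface. World frame = base frame: x ahead of the robot, y to its left, z up, the work surface at z = 0. Lengths are in m, angles in degrees, forces in N, time in s.
With the tool pointing down it reaches from about 0.3 to 0.75 m from the base axis. Payload 8.5 kg.
Tool frame: the origin (TCP) lies on the centre line of the jaws, within the pads' length; the fingertips stand 14 mm ahead of it and the grasp point (between the pads) lies 5 mm behind it; z points along the fingers, x is the direction in which the jaws open and shut, and the axes are right-handed (so a half turn about z gives the same grasp; the last joint's range is limited). The gripper opens to 85 mm and grips with 20 to 120 N. Pads are 22 mm wide; open, the fingers measure 114 mm over their backs; the gripper's body (76 mm by 85 mm) begins 54 mm behind the grasp point. The pads swing forward as they close: fully open they stand 13 mm farther back than shut.
Start: joints at [-86.362, 21.807, 74.336, -0, 83.858, -12.336], TCP at [0.151, -0.529, 0.21] pointing down, gripper open.
Joint ranges: [-178.18, 178.18], [-50.72, 133.34], [12.68, 142.11], [-81.47, 261.47], [9.98, 163.14], [-165.26, 165.26]. Speed limits (degrees/s): [136.94, 136.94, 180, 180, 180, 180].

INTERFACE

Orientations are given as a 3x3 rotation matrix whose columns are the frame's x, y, z axes.
In Python, from rig import * gives the robot as it stands.
- The arm moves only by the shell command python3 -m crank 'ROWS' [FORCE]. ROWS is JSON, one flat list of numbers, 7 for each row, row after row: the turn, a rotation vector about the world's x, y, z in rad, then the shift along the world's x, y, z in m, then the opening in per cent of the stroke, from 0 (shut) to 100 (fully open). A call has 1 to 20 rows; each row shifts and turns the commanded pose from where the row before left it; what a row does not reach is not made up. A row lasts 1/10 s, in which the tool goes at most 50 mm and 8.59 degrees, less where a joint would pass 70% of its speed; a pose out of reach is approached as far as the arm can. A call is refused whole if a number of a shift passes 0.05 or a number of a turn 0.15, either way. A call with a gripper value outside its range is refused whole. The fingers move at their own pace and stop on an object; FORCE is the grip in N (left out, the last holds). Time passes only in rows, so rows that do not move let the fingers close. It gives the time, the measured TCP pose, the force and the opening at its end, in the units of the state.
- observe(): the state, without advancing time (a new reading comes with each control period).
- get_image(name): name is "scene" or "top" or "wrist"; returns a dict with "frame" (480x640x3 uint8, red, green, blue), "fov_y" (degrees; the focal length in pixels is half the picture's height over the tangent of half this angle, whatever the lens; pixels are square), "cx", "cy" (the principal point, pixels), "world_to_cam" (4x4, takes a point from world to camera coordinates). Camera axes: x right, y up, looking along -z (the intrinsics and any distortion apply to the point x, -y, -z); pixel columns grow to the right and rows downward; lengths in m; the calibration is good to about 2 mm. A picture is of the moment at which its call begins. There is no depth.
- close_job(): hands the job in, once; it reports no verdict.
The state is a dict: "time_s": time; "q": joint angles; "qvel": joint speeds; "joint_efforts": joint torques, N m; "position": TCP position; "tool_rot": TCP orientation; "ft_force": force on the tool from outside, world axes, zero at the start; "wrist_torque": the same for the moment, N m; "grip_width": finger opening in m.
Only numpy, scipy, OpenCV 4.12 (cv2) and the standard library are available. Lean on these libraries where they do the work, as an engineer would, in place of code of your own. Each camera call takes 0.05 s, during which the arm holds its last target. There are 200 camera calls.

## Working session

There is one attempt and no reset: what is moved stays moved. The work goes in short steps, Python scripts to look and compute and a shell command to move; the robot and the scene stay as the last step left them, time stands still between calls to the robot, and variables do not carry over. Pictures are saved under pics/ and viewed, about 8 in all and at most 12, crops included, and the job is handed in when it is done.

```bash
ls; mkdir -p pics
python3 - <<'E'
from rig import *
import cv2
for n in ("scene","top"):
    d=get_image(n); cv2.imwrite(f"pics/{n}0.png",d["frame"][:,:,::-1]); print(n,d["fov_y"],d["cx"],d["cy"],d["world_to_cam"],d.keys())
print(observe())
E
```

```text
pics
scene 50.97730864312554 321.9473715680374 231.6523027961389 [[ 0.15265914  0.98819814 -0.01263408 -0.10135593]
 [-0.81422129  0.13300774  0.56511293  0.4294118 ]
 [ 0.56012398 -0.07598272  0.82491681 -1.41546954]
 [ 0.          0.          0.          1.        ]] dict_keys(['frame', 'fov_y', 'cx', 'cy', 'world_to_cam'])
top 44.25331771996955 326.1049290635645 235.69317752957437 [[-0.0403201  -0.99918542  0.0016701   0.01236634]
 [ 0.97525321 -0.03899061  0.21762562 -0.60548973]
 [-0.21738323  0.01040345  0.97603089 -1.18865081]
 [ 0.          0.          0.          1.        ]] dict_keys(['frame', 'fov_y', 'cx', 'cy', 'world_to_cam'])
{'time_s': 0.1, 'q': array([-8.63624157e+01,  2.18374792e+01,  7.43774799e+01,  2.26845053e-05,
        8.38587633e+01, -1.23354717e+01]), 'qvel': array([ 0.04178577, -0.07781362, -0.11490574,  0.08804338,  0.00216087,
        0.01303564]), 'joint_efforts': array([ 3.29177812e-03, -4.49222016e+01, -2.31660050e+01, -2.22379272e-04,
        3.66255947e-03, -1.35694404e-05]), 'position': array([ 0.15133447, -0.52847932,  0.20898752]), 'tool_rot': array([[ 2.75185188e-01, -9.61391235e-01, -8.12420367e-05],
       [-9.61390416e-01, -2.75185062e-01,  1.28413232e-03],
       [-1.25691016e-03, -2.75268879e-04, -9.99999172e-01]]), 'ft_force': array([0.36132047, 0.07073469, 0.91959635]), 'wrist_torque': array([-0.01021813,  0.01190524,  0.05456971]), 'grip_width': 0.08497019104091737}
```

View pics/scene0.png

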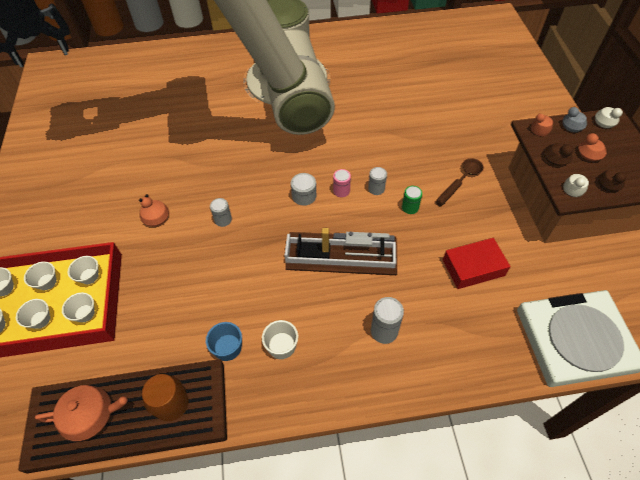

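View pics/top0.png

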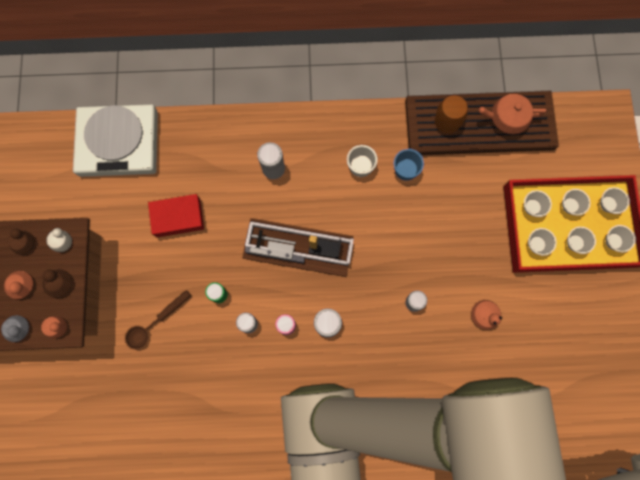

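```bash
cat > h.py <<'E'
from rig import *
import cv2, numpy as np
def K(d):
    f=240/np.tan(np.radians(d["fov_y"])/2); return f,d["cx"],d["cy"]
def ray(d,u,v,z):
    f,cx,cy=K(d); T=np.array(d["world_to_cam"]); R=T[:3,:3]; c=-R.T@T[:3,3]
    r=R.T@np.array([(u-cx)/f,-(v-cy)/f,-1]); return c+r*(z-c[2])/r[2]
def proj(d,p):
    f,cx,cy=K(d); T=np.array(d["world_to_cam"]); q=T[:3,:3]@np.array(p)+T[:3,3]
    return np.array([cx+f*q[0]/-q[2], cy-f*q[1]/-q[2]])
E
python3 - <<'E'
from h import *
d=get_image("top"); s=get_image("scene")
for n,u,v,z in [("tin1",247,322,.056),("tin2",417,300,.056),("fat",328,322,.05),("green",217,292,.056),("pink",286,324,.056),("frog",487,314,.03),("post",315,241,.096),("c1",250,222,.026),("c2",245,252,.026),("c3",353,243,.026),("c4",349,268,.026),("tall",270,153,.095)]:
    print(n,ray(d,u,v,z)[:2].round(4))
for n,u,v,z in [("tin1",378,174,.056),("tin2",220,205,.056),("post",325,232,.096)]:
    print("s",n,ray(s,u,v,z)[:2].round(4))
w=get_image("wrist"); print(w["world_to_cam"],w["fov_y"],w["cx"],w["cy"])
f=d["frame"][195:295,220:380,::-1]; a=cv2.resize(f,None,fx=5,fy=5,interpolation=cv2.INTER_CUBIC)
cv2.imwrite("pics/c1.png",a)
E
```

```text
tin1 [0.4309 0.1595]
tin2 [ 0.4624 -0.1968]
fat [ 0.4246 -0.0086]
green [0.496  0.2218]
pink [0.4235 0.0787]
frog [ 0.4294 -0.3476]
post [0.5886 0.0118]
c1 [0.6522 0.1543]
c2 [0.5852 0.166 ]
c3 [ 0.5958 -0.0706]
c4 [ 0.5408 -0.0591]
tall [0.7855 0.1012]
s tin1 [0.4329 0.1648]
s tin2 [ 0.4636 -0.1927]
s post [0.5977 0.0176]
[[ 0.27481346 -0.96149656 -0.0013859  -0.55024029]
 [ 0.91428518  0.26176516 -0.30913041  0.04073023]
 [ 0.29759061  0.08368609  0.95101865 -0.38136544]
 [ 0.          0.          0.          1.        ]] 63.476505673337755 321.20689628233004 237.35028343436966
```

View pics/c1.png

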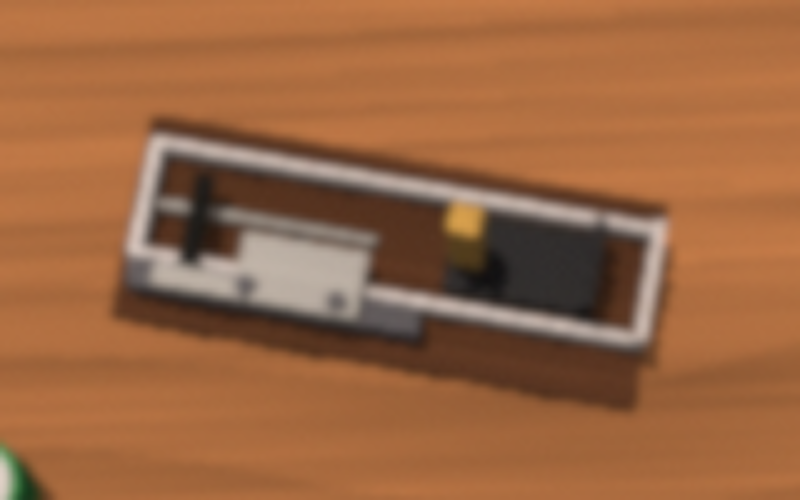

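The feeder runs roughly along world y, with its front stop at the right-hand end of the crop. The brass post is at crop (465,220), the tooth plate at x 240–375 and the black cross-bar at (195,220). The plain tins are at top (247,322) and (417,300). Next I'll move above the feeder.

```bash
python3 -m crank '[0,0,0.0767,0.03,0.04,0,100, 0,0,0.0767,0.03,0.04,0,100, 0,0,0.0767,0.03,0.04,0,100, 0,0,0.0767,0.03,0.04,0,100, 0,0,0.0767,0.03,0.04,0,100, 0,0,0.0767,0.03,0.04,0,100, 0,0,0.0767,0.03,0.04,0,100, 0,0,0.0767,0.03,0.04,0,100, 0,0,0.0767,0.03,0.04,0,100, 0,0,0.0767,0.03,0.04,0,100, 0,0,0.0767,0.03,0.04,0,100, 0,0,0.0767,0.03,0.04,0,100, 0,0,0.0767,0.03,0.04,0,100, 0,0,0.0767,0.03,0.04,0,100, 0,0,0,0,0,0,100, 0,0,0,0,0,0,100]' 40
python3 - <<'E'
from h import *
w=get_image("wrist"); cv2.imwrite("pics/w1.png",w["frame"][:,:,::-1])
import pickle; pickle.dump(w,open("w1.pkl","wb")); print(w["world_to_cam"])
o=observe(); print(o["time_s"],o["position"],o["tool_rot"].round(3),o["q"].round(1))
E
```

```text
time_s: 1.85
position: [0.5713, 0.032, 0.2089]
tool_rot: [[0.977, -0.215, -0.001], [-0.215, -0.977, -0.0], [-0.001, 0.0, -1.0]]
ft_force: [-1.1, -0.4, 0.5]
grip_width: 0.0851
[[ 9.76516132e-01 -2.15443710e-01 -5.02558051e-04 -5.50816275e-01]
 [ 2.04705211e-01  9.28565245e-01 -3.09616476e-01 -1.05476685e-01]
 [ 6.71715801e-02  3.02242607e-01  9.50861391e-01 -4.28238970e-01]
 [ 0.00000000e+00  0.00000000e+00  0.00000000e+00  1.00000000e+00]]
1.9 [0.57099615 0.03105369 0.20923631] [[ 0.976 -0.217 -0.001]
 [-0.217 -0.976 -0.   ]
 [-0.001  0.    -1.   ]] [-8.7 24.1 70.7 -0.  85.2  3.8]
```

View pics/w1.png

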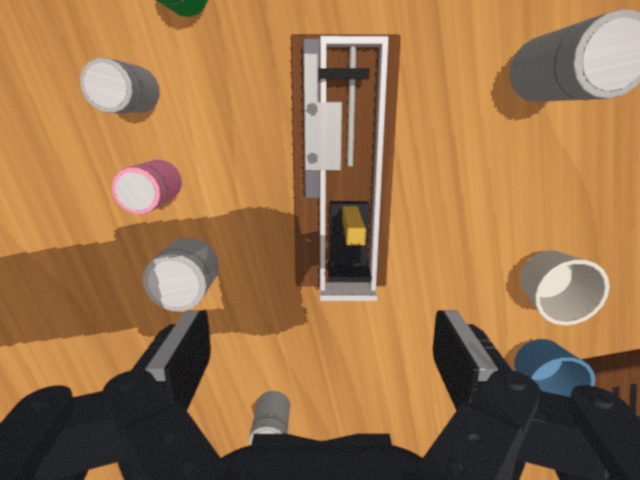

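The wrist view is nearly aligned with the feeder. The base corners are at about (292,35), (399,35), (295,286) and (386,286), and the post top is at (356,233). The tins' tops are at (106,85) and roughly (268,432).

```bash
cat >> h.py <<'E'
def frame(o,a):  # feeder frame from origin and tilt angle a of y axis
    ex=np.array([np.cos(a),np.sin(a)]);ey=np.array([-np.sin(a),np.cos(a)]); return np.array(o),ex,ey
E
python3 - <<'E'
from h import *
import pickle; w=pickle.load(open("w1.pkl","rb"))
P=lambda u,v,z: ray(w,u,v,z)[:2]
bt=[P(292,35,.008),P(399,35,.008),P(295,286,.008),P(386,286,.008)]
print(np.round(bt,4))
# channel: wall outer at top z=.026: left wall outer x, right wall outer
ch=[P(321,38,.026),P(388,38,.026),P(376,288,.026)]; print(np.round(ch,4))
ey=bt[0]+bt[1]-bt[2]-bt[3]; L=np.linalg.norm(ey)/2; ey/=np.linalg.norm(ey); a=np.arctan2(-ey[0],ey[1]); c=np.mean(bt,0)
ex=np.array([ey[1],-ey[0]]); print("len",L,"a",np.degrees(a),"centre",c, "width",(bt[1]-bt[0])@ex,(bt[3]-bt[2])@ex)
for n,u,v,z in [("post",356,233,.096),("xbar",344,74,.037),("end wall R",388,38,.026),("end wall L",321,38,.026),("stop top front R",377,300,.038),("stop top front L",320,300,.038),("stop top back",350,294,.038),("rail",303,118,.03),("railtop",312,40,.03),("railbot",312,197,.03),("plate bottom",325,170,.037),("plateTop",325,102,.037)]:
    q=P(u,v,z); print(n,q.round(4),((q-c)@ex).round(4),((q-c)@ey).round(4))
t=P(106,85,.056); print("tin1",t.round(4)); print("tin2",P(268,432,.056).round(4))
E
```

```text
[[ 0.5771  0.174 ]
 [ 0.6657  0.1544]
 [ 0.5245 -0.0536]
 [ 0.6164 -0.0739]]
[[ 0.6     0.1636]
 [ 0.6529  0.1519]
 [ 0.6051 -0.0649]]
len 0.23353988358710875 a -12.600499971207736 centre [0.59592591 0.05023462] width 0.09079666046492384 0.09417726005072109
post [0.5949 0.018 ] 0.006 -0.0317
xbar [0.6121 0.1324] -0.0022 0.0837
end wall R [0.6529 0.1519] 0.0334 0.1117
end wall L [0.6    0.1636] -0.0208 0.1115
stop top front R [ 0.6032 -0.0716] 0.0337 -0.1173
stop top front L [ 0.5497 -0.0598] -0.0211 -0.1175
stop top back [ 0.5791 -0.0598] 0.0076 -0.111
rail [0.5718 0.1066] -0.0359 0.0497
railtop [0.5925 0.1631] -0.028 0.1094
railbot [0.5641 0.0385] -0.0285 -0.0184
plate bottom [0.5808 0.0606] -0.017 0.0069
plateTop [0.5926 0.1149] -0.0173 0.0624
tin1 [0.4314 0.1627]
tin2 [ 0.4667 -0.1868]
```

```bash
python3 -m crank '[0,0,0,0.012,-0.007,0,100, 0,0,0,0.012,-0.006,-0.04,100, 0,0,0,0,0,-0.04,60, 0,0,0,0,0,-0.03,60, 0,0,0,0,0,-0.03,60, 0,0,0,0,0,0,60, 0,0,0,0,0,0,60]' 40
python3 - <<'E'
from h import *
w=get_image("wrist"); cv2.imwrite("pics/w2.png",w["frame"][:,:,::-1])
for p in [(.595,.0177,.096),(.595,.0177,.072)]: print(proj(w,p))
o=observe(); print(o["position"],o["ft_force"],w["frame"].shape)
E
```

```text
time_s: 2.6
position: [0.5954, 0.0172, 0.0706]
tool_rot: [[0.976, -0.218, 0.001], [-0.218, -0.976, -0.0], [0.001, 0.0, -1.0]]
ft_force: [0.5, -0.1, 0.7]
grip_width: 0.0513
[320.26599796 313.81812157]
[320.33247303 288.12227276]
[0.59599614 0.01731288 0.07139683] [-0.16484659  0.53862008 -0.26208497] (480, 640, 3)
```

View pics/w2.png

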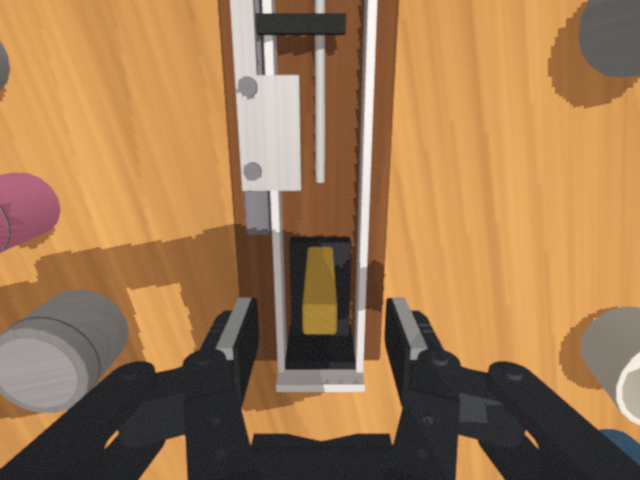

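The post (303–338 across, centred at 320) sits midway between the fingers, as predicted. The cross-bar's front edge is at about row 35, so I expect the strike at p ≈ 0.105. Closing now.

```bash
python3 -m crank '[0,0,0,0,0,0,0, 0,0,0,0,0,0,0, 0,0,0,0,0,0,0, 0,0,0,0,0,0,0, 0,0,0,0,0,0,0, 0,0,0,0,0,0,0]' 40; python3 -c "
from h import *
w=get_image('wrist')
for z in (.034,.037,.045):
  q=[ (ray(w,u,v,z)[:2]-[.6009,.044]) for u,v in ((301,35),(285,75),(320,35))]
  print(z,[(float(a@[.976,-.218]).__round__(4),float(a@[.218,.976]).__round__(4)) for a in q])"
```

```text
time_s: 3.25
position: [0.5951, 0.0184, 0.0707]
tool_rot: [[0.976, -0.216, 0.0], [-0.216, -0.976, -0.0], [0.0, 0.0, -1.0]]
ft_force: [-3.7, 0.9, 6.6]
grip_width: 0.0118
0.034 [(-0.0098, 0.0861), (-0.0177, 0.0688), (-0.0009, 0.0861)]
0.037 [(-0.0096, 0.0856), (-0.0175, 0.0685), (-0.0009, 0.0856)]
0.045 [(-0.0093, 0.0843), (-0.0168, 0.0679), (-0.0008, 0.0843)]
```

```bash
python3 -m crank '[0,0,0,0.0011,0.0049,0,0, 0,0,0,0.0022,0.0098,0,0, 0,0,0,0.0022,0.0098,0,0, 0,0,0,0.0022,0.0098,0,0, 0,0,0,0.0022,0.0098,0,0, 0,0,0,0.0022,0.0098,0,0, 0,0,0,0.0022,0.0098,0,0, 0,0,0,0.0022,0.0098,0,0, 0,0,0,0.0022,0.0098,0,0, 0,0,0,0.0011,0.0049,0,0, 0,0,0,0,0,0,0, 0,0,0,0,0,0,0]' 40; python3 -c "
from h import *
w=get_image('wrist')
cv2.imwrite('pics/w3.png',w['frame'][:,:,::-1]);o=observe();print(o['position'],o['ft_force'],((o['position']-[.5951,.0177,0])[:2])@[.218,.976])"
```

```text
time_s: 4.5
position: [0.6145, 0.1056, 0.0707]
tool_rot: [[0.976, -0.216, -0.001], [-0.216, -0.976, -0.002], [-0.0, 0.002, -1.0]]
ft_force: [-5.7, -4.5, 7.1]
grip_width: 0.012
[0.61454497 0.10552581 0.07063998] [-5.36877436 -4.54597524  6.61788062] 0.0899569963750417
```

View pics/w3.png

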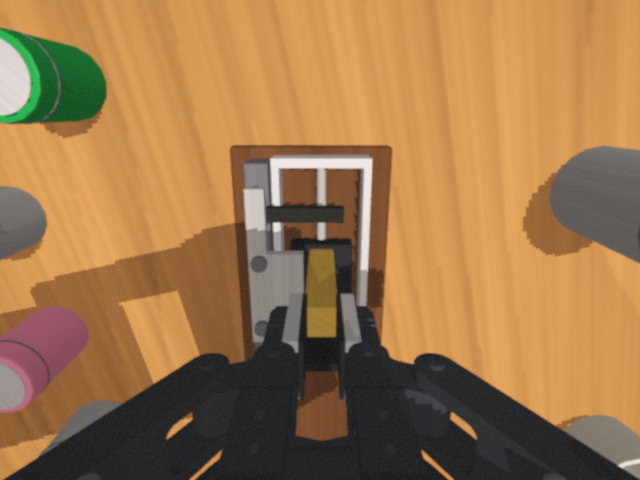

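```bash
python3 -m crank '[0,0,0,0.0009,0.0039,0,0, 0,0,0,0.0009,0.0039,0,0, 0,0,0,0.0004,0.002,0,0, 0,0,0,0,0,0,0, 0,0,0,0,0,0,0]'; python3 -m crank '[0,0,0,0.0004,0.002,0,0, 0,0,0,0,0,0,0, 0,0,0,0,0,0,0]';python3 -m crank '[0,0,0,0.0004,0.002,0,0, 0,0,0,0,0,0,0, 0,0,0,0,0,0,0]'
```

```text
time_s: 5.05
position: [0.6167, 0.1152, 0.0707]
tool_rot: [[0.976, -0.216, -0.001], [-0.216, -0.976, -0.002], [-0.0, 0.002, -1.0]]
ft_force: [-7.0, -6.8, 7.6]
grip_width: 0.0115
time_s: 5.35
position: [0.6171, 0.1172, 0.0707]
tool_rot: [[0.976, -0.216, -0.001], [-0.216, -0.976, -0.002], [-0.0, 0.002, -1.0]]
ft_force: [-6.4, -5.6, 6.4]
grip_width: 0.0119
time_s: 5.65
position: [0.6175, 0.1191, 0.0706]
tool_rot: [[0.976, -0.216, -0.001], [-0.216, -0.976, -0.002], [-0.0, 0.002, -1.0]]
ft_force: [-5.9, -5.4, 7.4]
grip_width: 0.0117
```

```bash
python3 -m crank '[0,0,0,0.0004,0.002,0,0, 0,0,0,0,0,0,0, 0,0,0,0,0,0,0]';python3 -m crank '[0,0,0,0.0003,0.0015,0,0, 0,0,0,0,0,0,0, 0,0,0,0,0,0,0]'
```

```text
time_s: 5.95
position: [0.618, 0.1211, 0.0707]
tool_rot: [[0.976, -0.216, -0.001], [-0.216, -0.976, -0.002], [-0.0, 0.002, -1.0]]
ft_force: [-6.4, -4.8, 7.9]
grip_width: 0.0116
time_s: 6.25
position: [0.6183, 0.1226, 0.0707]
tool_rot: [[0.976, -0.217, -0.001], [-0.217, -0.976, -0.002], [-0.0, 0.002, -1.0]]
ft_force: [-5.5, -6.4, 7.2]
grip_width: 0.0116
```

```bash
python3 -m crank '[0,0,0,0.0003,0.0012,0,0, 0,0,0,0,0,0,0, 0,0,0,0,0,0,0]';python3 - <<'E'
from h import *
for i in range(1):
    w=get_image('wrist')
cv2.imwrite('pics/w4.png',cv2.resize(w['frame'][140:400,220:420,::-1],None,fx=2.3,fy=2.3)); print(observe()['ft_force'])
E
```

```text
time_s: 6.55
position: [0.6186, 0.1237, 0.0707]
tool_rot: [[0.976, -0.217, -0.001], [-0.217, -0.976, -0.002], [-0.0, 0.003, -1.0]]
ft_force: [-6.4, -6.6, 7.4]
grip_width: 0.0116
[-6.33899405 -6.72670187  6.87738701]
```

View pics/w4.png

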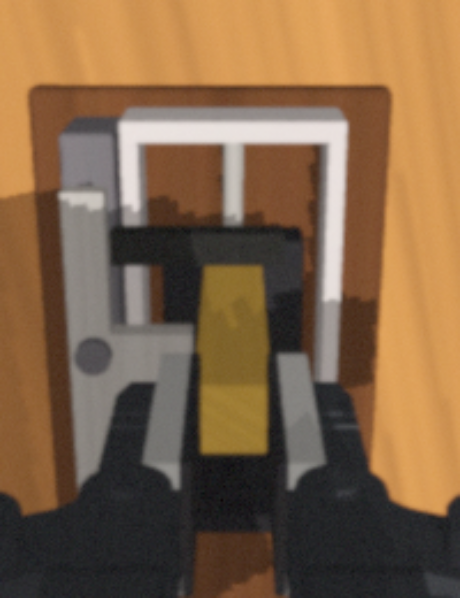

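The post's foot is just at the cross-bar (crop row 263), and the notch spans rows 263–323 to its left. I'll back off 1.5 mm and slide over.

```bash
python3 -m crank '[0,0,0,-0.0003,-0.0015,0,0, 0,0,0,-0.002,0.0004,0,0, 0,0,0,-0.002,0.0004,0,0, 0,0,0,-0.002,0.0005,0,0, 0,0,0,0,0,0,0, 0,0,0,0,0,0,0]';python3 -m crank '[0,0,0,-0.002,0.0004,0,0, 0,0,0,-0.002,0.0005,0,0, 0,0,0,-0.0012,0.0003,0,0, 0,0,0,0,0,0,0, 0,0,0,0,0,0,0]'
```

```text
time_s: 7.2
position: [0.6131, 0.1233, 0.0707]
tool_rot: [[0.976, -0.217, 0.001], [-0.217, -0.976, -0.003], [0.002, 0.002, -1.0]]
ft_force: [-2.0, -4.9, 4.8]
grip_width: 0.0116
time_s: 7.7
position: [0.608, 0.1245, 0.0707]
tool_rot: [[0.976, -0.217, 0.001], [-0.217, -0.976, -0.003], [0.002, 0.002, -1.0]]
ft_force: [-1.6, -7.8, 4.8]
grip_width: 0.0119
```

```bash
python3 -m crank '[0,0,0,-0.0012,0.0003,0,0, 0,0,0,0,0,0,0, 0,0,0,-0.0002,-0.001,0,0, 0,0,0,0,0,0,0]';python3 -m crank '[0,0,0,-0.0002,-0.001,0,0, 0,0,0,0,0,0,0, 0,0,0,0,0,0,0]';python3 -m crank '[0,0,0,-0.0002,-0.001,0,0, 0,0,0,0,0,0,0, 0,0,0,0,0,0,0]'
```

```text
time_s: 8.1
position: [0.6067, 0.1237, 0.0707]
tool_rot: [[0.976, -0.217, 0.001], [-0.217, -0.976, -0.003], [0.002, 0.002, -1.0]]
ft_force: [-1.3, -7.5, 4.3]
grip_width: 0.0119
time_s: 8.4
position: [0.6065, 0.1228, 0.0707]
tool_rot: [[0.976, -0.217, 0.001], [-0.217, -0.976, -0.003], [0.002, 0.002, -1.0]]
ft_force: [-1.8, -6.7, 5.1]
grip_width: 0.0119
time_s: 8.7
position: [0.6063, 0.1222, 0.0707]
tool_rot: [[0.976, -0.217, 0.002], [-0.217, -0.976, -0.002], [0.002, 0.001, -1.0]]
ft_force: [-1.6, -6.1, 6.1]
grip_width: 0.0118
```

```bash
python3 -m crank '[0,0,0,-0.0002,-0.001,0,0, 0,0,0,0,0,0,0, 0,0,0,0,0,0,0]';python3 -m crank '[0,0,0,-0.0002,-0.001,0,0, 0,0,0,0,0,0,0, 0,0,0,0,0,0,0]'
```

```text
time_s: 9.0
position: [0.6063, 0.1221, 0.0707]
tool_rot: [[0.976, -0.216, 0.002], [-0.216, -0.976, -0.0], [0.002, -0.0, -1.0]]
ft_force: [-1.0, -2.0, 5.1]
grip_width: 0.0117
time_s: 9.3
position: [0.6063, 0.122, 0.0708]
tool_rot: [[0.976, -0.216, 0.003], [-0.216, -0.976, 0.001], [0.003, -0.002, -1.0]]
ft_force: [0.4, 2.3, 6.2]
grip_width: 0.0118
```

```bash
python3 -m crank '[0,0,0,0,0,0,20, 0,0,0,0,0,0,35, 0,0,0,0,0,0,35, 0,0,0,0,0,0,35, 0,0,0,0,0,0,35]'; python3 -m crank '[0,0,0,0,0,0.04,50, 0,0,0,0,0,0.04,80, 0,0,0,0,0,0.04,80, 0,0,0,-0.045,0.01,0,80, 0,0,0,-0.045,0.01,0,80, 0,0,0,-0.045,0.01,0,80, 0,0,0,-0.02,0.01,0,80, 0,0,0,-0.02,0,0,80, 0,0,0,0,0,0,80, 0,0,0,0,0,0,80]'
python3 - <<'E'
from h import *
w=get_image('wrist'); cv2.imwrite('pics/w5.png',w['frame'][:,:,::-1])
import pickle; pickle.dump(w,open("w5.pkl","wb")); print(proj(w,(.4315,.1625,.056)),proj(w,(.4315,.1625,0)))
t=get_image('top'); cv2.imwrite('pics/t5.png',cv2.resize(t['frame'][195:295,220:380,::-1],None,fx=5,fy=5)); print(observe()['ft_force'])
E
```

```text
time_s: 9.8
position: [0.6054, 0.1212, 0.0694]
tool_rot: [[0.976, -0.217, -0.0], [-0.217, -0.976, -0.0], [-0.0, 0.0, -1.0]]
ft_force: [0.1, -0.5, 0.4]
grip_width: 0.0296
time_s: 10.8
position: [0.431, 0.1612, 0.1898]
tool_rot: [[0.976, -0.216, 0.001], [-0.216, -0.976, 0.0], [0.001, -0.0, -1.0]]
ft_force: [0.5, -0.7, -0.6]
grip_width: 0.0683
[321.41016643 213.29441265] [321.29162485 198.26820781]
[-0.64418666  0.02237873  0.88537779]
```

View pics/w5.png

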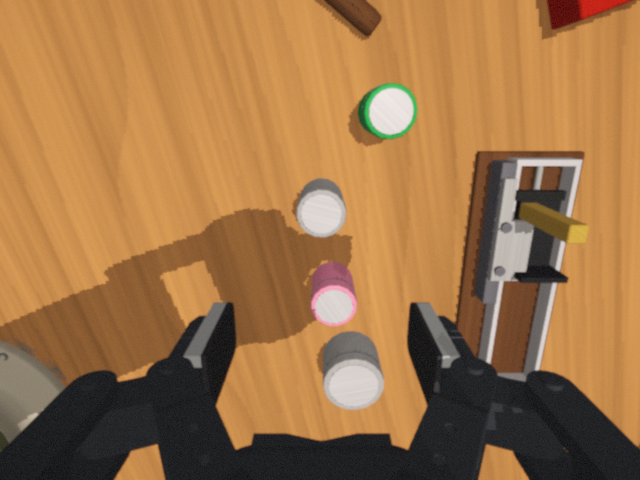

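The plain tin's top is centred at (321,213), exactly where I predicted, and the handle is still hooked over. Descending to grip it.

```bash
python3 -m crank '[0,0,0,0.0005,0.001,-0.04,80, 0,0,0,0,0,-0.04,80, 0,0,0,0,0,-0.035,80, 0,0,0,0,0,-0.03,80, 0,0,0,0,0,0,80, 0,0,0,0,0,0,30, 0,0,0,0,0,0,30, 0,0,0,0,0,0,30, 0,0,0,0,0,0,30, 0,0,0,0,0,0,30]' 30
```

```text
time_s: 11.9
position: [0.4312, 0.1623, 0.0451]
tool_rot: [[0.976, -0.216, 0.001], [-0.216, -0.976, 0.0], [0.001, -0.0, -1.0]]
ft_force: [0.2, -0.1, -0.2]
grip_width: 0.0256
```

Run:
```python
from h import *
w=get_image('wrist'); cv2.imwrite('pics/w6.png',w['frame'][:,:,::-1]); print(observe()['grip_width'], proj(w,(.4315,.1625,.056)))
```

```text
0.025562496596055778 [322.00974177 297.80813038]
```

View pics/w6.png

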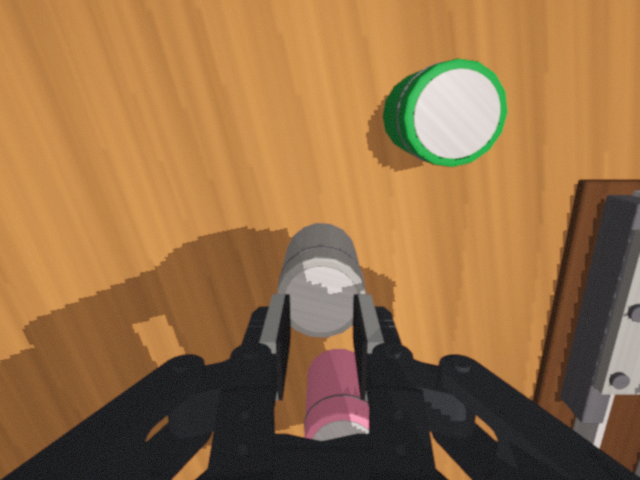

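Run:
```python
from h import *
w=get_image('wrist'); o=observe(); p=o['position'];R=o['tool_rot']
for dz in (.014,-.005):
  for dy in (-.011,.011):
    print(dz,dy,[proj(w,p+R@[sx*.0128,dy,dz]).round(0) for sx in (-1,1)])
f=w['frame'][230:420,230:420,::-1]; cv2.imwrite('pics/w7.png',cv2.resize(f,None,fx=3.1,fy=3.1,interpolation=cv2.INTER_CUBIC))
s=get_image('scene'); cv2.imwrite('pics/s7.png',cv2.resize(s['frame'][120:240,300:460,::-1],None,fx=5,fy=5,interpolation=cv2.INTER_CUBIC))
a=cv2.imread('pics/w7.png'); b=cv2.imread('pics/s7.png'); b=cv2.resize(b[:, :],(590*4//3,590))
cv2.imwrite('pics/ws7.png',cv2.resize(np.hstack([a[:589],b[:589]]),(800,343)))
```

```text
0.014 -0.011 [array([295., 255.]), array([347., 255.])]
0.014 0.011 [array([296., 295.]), array([346., 295.])]
-0.005 -0.011 [array([293., 270.]), array([350., 270.])]
-0.005 0.011 [array([294., 314.]), array([349., 314.])]
```

View pics/ws7.png

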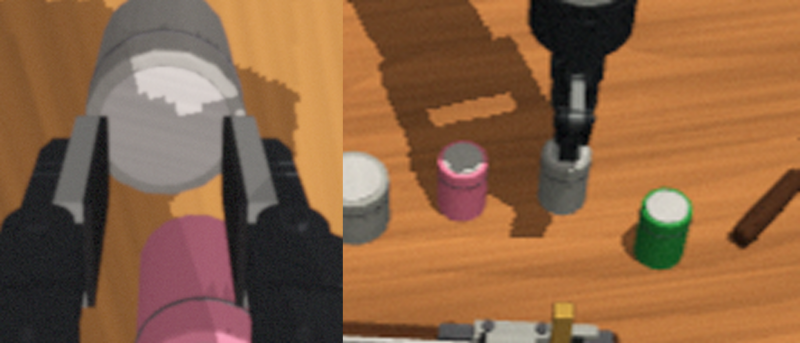

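The pads closed to 25.6 mm with no contact. Their gap in pixels puts the visible tips about 30 mm nearer the camera than the reported pose implies, and the scene view agrees that they are above the tin's rim. I'll open, go lower in guarded steps and try again.

```bash
python3 -m crank '[0,0,0,0,0,0,80, 0,0,0,0,0,0,80, 0,0,0,0,0,0,80, 0,0,0,0,0,0,80, 0,0,0,0,0,-0.01,80, 0,0,0,0,0,-0.01,80, 0,0,0,0,0,0,80]'; python3 -m crank '[0,0,0,0,0,0,40, 0,0,0,0,0,0,40, 0,0,0,0,0,0,40, 0,0,0,0,0,0,40, 0,0,0,0,0,0,40]' 30;  python3 - <<'E'
from h import *
s=get_image('scene'); w=get_image('wrist')
a=cv2.resize(w['frame'][220:460,200:440,::-1],(400,400)); b=cv2.resize(s['frame'][120:220,330:430,::-1],(400,400),interpolation=cv2.INTER_CUBIC)
cv2.imwrite('pics/ws8.png',np.hstack([a,b]))
E
```

```text
time_s: 12.75
position: [0.43, 0.1621, 0.0229]
tool_rot: [[0.976, -0.217, -0.003], [-0.217, -0.976, -0.0], [-0.003, 0.001, -1.0]]
ft_force: [0.5, 0.2, 0.7]
grip_width: 0.0687
time_s: 13.25
position: [0.4311, 0.1623, 0.0248]
tool_rot: [[0.976, -0.216, 0.001], [-0.216, -0.976, 0.0], [0.001, -0.0, -1.0]]
ft_force: [-1.2, -0.7, 4.2]
grip_width: 0.0381
```

View pics/ws8.png

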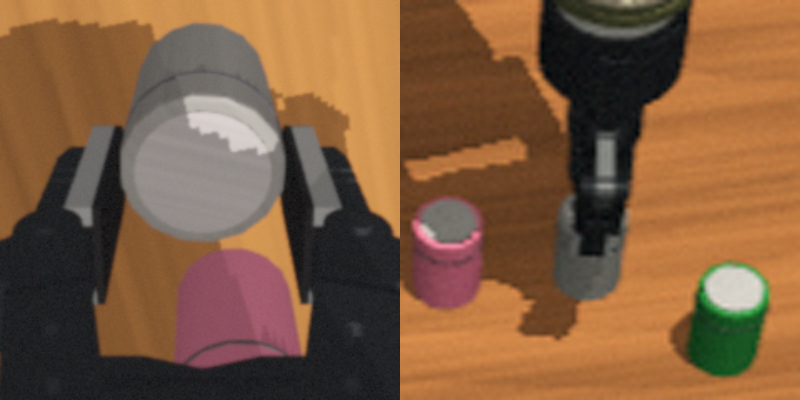

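It's gripped: width 38 mm for a 40 mm tin (the same 2 mm bias as on the post), with the pads straddling its upper part. Lifting, then carrying it over the front of the track.

```bash
python3 -m crank '[0,0,0,0,0,0.01,20, 0,0,0,0,0,0.03,20, 0,0,0,0,0,0.04,20, 0,0,0,0,0,0.02,20, 0,0,0,0,0,0,20]'; python3 -m crank '[0,0,0,0.0109,-0.014,0,20, 0,0,0,0.0218,-0.0281,0,20, 0,0,0,0.0218,-0.0281,0,20, 0,0,0,0.0218,-0.0281,0,20, 0,0,0,0.0218,-0.0281,0,20, 0,0,0,0.0218,-0.0281,0,20, 0,0,0,0.0218,-0.0281,0,20, 0,0,0,0.0109,-0.014,0,20, 0,0,0,0,0,0,20, 0,0,0,0,0,0,20]'
python3 - <<'E'
from h import *
w=get_image('wrist'); o=observe(); print(o['position'],o['grip_width'])
p=o['position']; print('pred tin top', proj(w,p+[0,0,.031]), 'o', [proj(w,p+[x*.976,-x*.218,.031]).round() for x in(-.02,.02)])
cv2.imwrite('pics/w9.png',w['frame'][:,:,::-1])
g=cv2.cvtColor(w['frame'],cv2.COLOR_RGB2GRAY); print(g[300,220:430:4])
E
```

```text
time_s: 13.85
position: [0.4322, 0.1625, 0.1273]
tool_rot: [[0.976, -0.216, 0.006], [-0.216, -0.976, 0.001], [0.006, -0.002, -1.0]]
ft_force: [-0.7, 0.8, -1.5]
grip_width: 0.0382
time_s: 14.85
position: [0.5828, -0.034, 0.1234]
tool_rot: [[0.976, -0.217, -0.002], [-0.217, -0.976, 0.001], [-0.002, -0.0, -1.0]]
ft_force: [-1.2, 0.7, -1.4]
grip_width: 0.0383
[ 0.58263879 -0.03352302  0.12377138] 0.03860188965622189
pred tin top [320.84648545 321.444767  ] o [array([270., 321.]), array([372., 322.])]
[106 106 111 105 108 106 102 108 105 119 115 118  47  26 101 133 130 133
 161 158 155 154 153 154 154 154 153 155 156 157 157 154 154 153 135 134
 160  86  32 112 132 135 148 174 180 175 174 170 172 170 169 167 171]
```

```bash
python3 -m crank '[0,0,0,0.0009,-0.0002,-0.03,20, 0,0,0,0,0,-0.03,20, 0,0,0,0,0,-0.02,20, 0,0,0,0,0,-0.005,20, 0,0,0,0,0,0,20, 0,0,0,0,0,0,20]'; python3 -m crank '[0,0,0,0,0,-0.0025,20, 0,0,0,0,0,0,20, 0,0,0,0,0,0,20]';  python3 -m crank '[0,0,0,0,0,-0.0015,20, 0,0,0,0,0,0,20, 0,0,0,0,0,0,20]'
```

```text
time_s: 15.5
position: [0.5849, -0.0343, 0.0407]
tool_rot: [[0.976, -0.216, 0.002], [-0.216, -0.976, -0.0], [0.002, 0.0, -1.0]]
ft_force: [0.2, 0.6, -0.3]
grip_width: 0.038
time_s: 15.8
position: [0.5846, -0.0346, 0.0374]
tool_rot: [[0.976, -0.216, 0.001], [-0.216, -0.976, -0.0], [0.001, 0.0, -1.0]]
ft_force: [0.2, -0.2, -0.4]
grip_width: 0.0382
time_s: 16.1
position: [0.5844, -0.0346, 0.0355]
tool_rot: [[0.976, -0.217, -0.0], [-0.217, -0.976, 0.0], [-0.0, -0.0, -1.0]]
ft_force: [0.4, -0.7, -0.9]
grip_width: 0.0385
```

```bash
python3 -m crank '[0,0,0,0,0,-0.0015,20, 0,0,0,0,0,0,20, 0,0,0,0,0,0,20]'; python3 -m crank '[0,0,0,0,0,-0.001,20, 0,0,0,0,0,0,20, 0,0,0,0,0,0,20]'
```

```text
time_s: 16.4
position: [0.5844, -0.0345, 0.034]
tool_rot: [[0.976, -0.216, -0.0], [-0.216, -0.976, 0.0], [-0.0, 0.0, -1.0]]
ft_force: [0.6, 0.4, -0.5]
grip_width: 0.038
time_s: 16.7
position: [0.5844, -0.0345, 0.033]
tool_rot: [[0.976, -0.216, -0.0], [-0.216, -0.976, -0.0], [-0.0, 0.0, -1.0]]
ft_force: [-0.7, 0.7, -1.0]
grip_width: 0.0384
```

```bash
python3 -m crank '[0,0,0,0,0,-0.001,20, 0,0,0,0,0,0,20, 0,0,0,0,0,0,20]'; python3 -m crank '[0,0,0,0,0,0,50, 0,0,0,0,0,0,55, 0,0,0,0,0,0,60, 0,0,0,0,0,0,60, 0,0,0,0,0,0,60]'; python3 -m crank '[0,0,0,0,0,0.02,60, 0,0,0,0,0,0.04,60, 0,0,0,0,0,0.04,60, 0,0,0,0,0,0.02,60, 0,0,0,0,0,0,60]'
python3 - <<'E'
from h import *
import pickle
w=get_image('wrist'); pickle.dump(w,open('w10.pkl','wb')); cv2.imwrite('pics/w10.png',w['frame'][:,:,::-1]); o=observe(); print(o['position'])
print(proj(w,(.5835,-.0341,.064)))
g=cv2.medianBlur(cv2.cvtColor(w['frame'],cv2.COLOR_RGB2GRAY),5)
c=cv2.HoughCircles(g,cv2.HOUGH_GRADIENT,1,15,param1=80,param2=22,minRadius=30,maxRadius=55); print(c)
t=get_image('top'); print('top',proj(t,(.5835,-.0341,.064))); cv2.imwrite('pics/t10.png',t['frame'][:,:,::-1])
E
```

```text
time_s: 17.0
position: [0.5846, -0.0345, 0.0329]
tool_rot: [[0.976, -0.216, 0.001], [-0.216, -0.976, -0.0], [0.001, 0.0, -1.0]]
ft_force: [-3.5, 0.2, 6.6]
grip_width: 0.0381
time_s: 17.5
position: [0.5844, -0.0345, 0.0319]
tool_rot: [[0.976, -0.217, -0.0], [-0.217, -0.976, 0.0], [-0.0, -0.0, -1.0]]
ft_force: [0.3, -0.7, -0.3]
grip_width: 0.051
time_s: 18.0
position: [0.5857, -0.0348, 0.1552]
tool_rot: [[0.976, -0.216, 0.006], [-0.216, -0.976, -0.002], [0.006, 0.0, -1.0]]
ft_force: [-0.1, -0.2, -0.3]
grip_width: 0.0515
[ 0.58480314 -0.03463285  0.15291939]
[317.09014079 230.27394067]
[[[600.5 245.5  34.9]
  [585.5 237.5  46.6]
  [101.5 228.5  38.8]
  [582.5 378.5  47.6]
  [582.5 253.5  36.3]
  [ 91.5 241.5  42. ]
  [567.5 347.5  47.8]
  [557.5 227.5  31.7]
  [ 29.5 117.5  30.5]
  [ 41.5 105.5  32.2]
  [321.5 232.5  30.8]
  [324.5 216.5  30.8]
  [579.5 358.5  33.1]]]
top [336.94520532 245.66373004]
```

```bash
python3 -m crank '[0,0,0,-0.0143,-0.0188,0.008,80, 0,0,0,-0.0243,-0.0319,0.015,80, 0,0,0,-0.0243,-0.0319,0.015,80, 0,0,0,-0.0243,-0.0319,0,80, 0,0,0,-0.0243,-0.0319,0,80, 0,0,0,-0.01,-0.0131,0,80, 0,0,0,0,0,0,80, 0,0,0,0,0,0,80]'
python3 - <<'E'
from h import *
w=get_image('wrist'); cv2.imwrite('pics/w11.png',w['frame'][:,:,::-1]); o=observe(); print(o['position'])
print(proj(w,(.4635,-.194,.056)))
g=cv2.medianBlur(cv2.cvtColor(w['frame'],cv2.COLOR_RGB2GRAY),5)
c=cv2.HoughCircles(g,cv2.HOUGH_GRADIENT,1,15,param1=80,param2=20,minRadius=18,maxRadius=40)
for u,v,r in c[0]:
    if 200<u<440 and v<300: print(u,v,r,ray(w,u,v,.056).round(4))
# low-saturation mask blob near
hsv=cv2.cvtColor(w['frame'],cv2.COLOR_RGB2HSV); m=((hsv[:,:,1]<40)&(hsv[:,:,2]>120)).astype(np.uint8); m[300:]=0
n,l,st,ce=cv2.connectedComponentsWithStats(m)
for i in range(1,n):
    if st[i][4]>300: print(st[i],ce[i].round(1),ray(w,*ce[i],.056)[:2].round(4))
E
```

```text
time_s: 18.9
position: [0.4628, -0.1937, 0.189]
tool_rot: [[0.976, -0.217, -0.002], [-0.217, -0.976, 0.002], [-0.002, -0.001, -1.0]]
ft_force: [0.2, -0.0, 0.7]
grip_width: 0.0684
[ 0.46310354 -0.19338086  0.18919817]
[322.51976457 215.52720788]
322.5 220.5 23.5 [ 0.4626 -0.198   0.056 ]
[182   0  55  12 478] [209.    4.5] [ 0.4204 -0.0333]
[396   0  80   8 625] [436.3   3.5] [ 0.5706 -0.0662]
[ 299  197   48   47 1801] [322.9 219.8] [ 0.463  -0.1975]
```

```bash
python3 -m crank '[0,0,0,0,-0.004,-0.04,80, 0,0,0,0,0,-0.04,80, 0,0,0,0,0,-0.04,80, 0,0,0,0,0,-0.03,80, 0,0,0,0,0,-0.014,80, 0,0,0,0,0,0,80, 0,0,0,0,0,0,20, 0,0,0,0,0,0,20, 0,0,0,0,0,0,20, 0,0,0,0,0,0,20, 0,0,0,0,0,0,20]' 30; python3 -m crank '[0,0,0,0,0,0.01,20, 0,0,0,0,0,0.03,20, 0,0,0,0,0,0.04,20, 0,0,0,0,0,0.04,20, 0,0,0,0,0,0,20]'
```

```text
time_s: 20.05
position: [0.4636, -0.1983, 0.0271]
tool_rot: [[0.976, -0.217, 0.002], [-0.217, -0.976, -0.001], [0.002, 0.001, -1.0]]
ft_force: [0.0, 0.8, 7.6]
grip_width: 0.0379
time_s: 20.55
position: [0.4648, -0.1993, 0.1516]
tool_rot: [[0.976, -0.216, 0.008], [-0.216, -0.976, -0.006], [0.009, 0.004, -1.0]]
ft_force: [-0.3, 0.1, -0.4]
grip_width: 0.0381
```

```bash
python3 -m crank '[0,0,0,0.0093,0.0151,0,20, 0,0,0,0.0186,0.0302,0,20, 0,0,0,0.0186,0.0302,0,20, 0,0,0,0.0186,0.0302,0,20, 0,0,0,0.0186,0.0302,0,20, 0,0,0,0.0186,0.0302,0,20, 0,0,0,0.0186,0.0302,0,20, 0,0,0,0.0093,0.0151,0,20, 0,0,0,0,0,0,20, 0,0,0,0,0,0,20, 0,0,0,0,0,0,20]'; python3 -c "
from rig import *; o=observe(); d=(o['position']-[.6009,.044,0])[:2]; print(o['position'],d@[.976,-.218],d@[.218,.976])"
```

```text
time_s: 21.65
position: [0.5926, 0.0122, 0.146]
tool_rot: [[0.976, -0.218, -0.0], [-0.218, -0.976, -0.0], [-0.0, 0.0, -1.0]]
ft_force: [-0.0, 0.6, -1.1]
grip_width: 0.0379
[0.59262801 0.01218742 0.14602243] -0.0011383168249471539 -0.03285237548578778
```

```bash
python3 -m crank '[0,0,0,0.0009,-0.0002,-0.04,20, 0,0,0,0,0,-0.035,20, 0,0,0,0,0,-0.02,20, 0,0,0,0,0,-0.008,20, 0,0,0,0,0,0,20, 0,0,0,0,0,0,20]'; python3 -m crank '[0,0,0,0,0,-0.003,20, 0,0,0,0,0,0,20, 0,0,0,0,0,0,20]';  python3 -m crank '[0,0,0,0,0,-0.0015,20, 0,0,0,0,0,0,20, 0,0,0,0,0,0,20]';  python3 -m crank '[0,0,0,0,0,-0.0015,20, 0,0,0,0,0,0,20, 0,0,0,0,0,0,20]'
```

```text
time_s: 22.25
position: [0.5947, 0.0126, 0.0443]
tool_rot: [[0.976, -0.217, 0.002], [-0.217, -0.976, -0.0], [0.002, -0.0, -1.0]]
ft_force: [0.7, 0.8, -0.8]
grip_width: 0.0378
time_s: 22.55
position: [0.5942, 0.0131, 0.0405]
tool_rot: [[0.976, -0.216, 0.001], [-0.216, -0.976, -0.0], [0.001, -0.0, -1.0]]
ft_force: [-0.6, -0.1, -0.1]
grip_width: 0.0379
time_s: 22.85
position: [0.594, 0.0132, 0.0385]
tool_rot: [[0.976, -0.216, -0.0], [-0.216, -0.976, 0.0], [-0.0, -0.0, -1.0]]
ft_force: [0.2, 0.4, -1.0]
grip_width: 0.0382
time_s: 23.15
position: [0.594, 0.0131, 0.037]
tool_rot: [[0.976, -0.216, -0.0], [-0.216, -0.976, 0.0], [-0.0, -0.0, -1.0]]
ft_force: [0.5, 0.5, -0.2]
grip_width: 0.038
```

```bash
python3 -m crank '[0,0,0,0,0,-0.0012,20, 0,0,0,0,0,0,20, 0,0,0,0,0,0,20]';  python3 -m crank '[0,0,0,0,0,-0.001,20, 0,0,0,0,0,0,20, 0,0,0,0,0,0,20]'
```

```text
time_s: 23.45
position: [0.5941, 0.0132, 0.0358]
tool_rot: [[0.976, -0.216, -0.0], [-0.216, -0.976, -0.0], [-0.0, 0.0, -1.0]]
ft_force: [0.4, -0.4, -0.5]
grip_width: 0.0379
time_s: 23.75
position: [0.5942, 0.0132, 0.0352]
tool_rot: [[0.976, -0.216, 0.0], [-0.216, -0.976, -0.0], [0.0, -0.0, -1.0]]
ft_force: [-1.8, 0.2, 4.6]
grip_width: 0.0381
```

```bash
python3 -m crank '[0,0,0,0,0,0,50, 0,0,0,0,0,0,60, 0,0,0,0,0,0,60, 0,0,0,0,0,0,60, 0,0,0,0,0,0.02,60, 0,0,0,0,0,0.04,60, 0,0,0,0,0,0.04,60, 0,0,0,0,0,0.02,60]'; python3 -m crank '[0,0,0,0.003,0.0274,0,60, 0,0,0,0.004,0.0363,0,60, 0,0,0,0.003,0.0272,0,60, 0,0,0,0.002,0.0182,0,60, 0,0,0,0,0,0,60, 0,0,0,0,0,0,60]'
python3 - <<'E'
from h import *
w=get_image('wrist'); cv2.imwrite('pics/w12.png',w['frame'][:,:,::-1]); o=observe(); print(o['position'])
f=lambda q:((q[:2]-[.6009,.044])@[.976,-.218]*1e3,(q[:2]-[.6009,.044])@[.218,.976]*1e3)
print('post pred',proj(w,(.6063,.1221,.096)))
hsv=cv2.cvtColor(w['frame'],cv2.COLOR_RGB2HSV); m=cv2.inRange(hsv,(15,140,60),(30,255,255)); 
n,l,st,ce=cv2.connectedComponentsWithStats(m)
for i in range(1,n):
    if st[i][4]>150: print('yellow',st[i],ce[i].round(1))
t=get_image('top'); hsv=cv2.cvtColor(t['frame'],cv2.COLOR_RGB2HSV)
print('top tins pred',proj(t,(.5835,-.0341,.064)),proj(t,(.5939,.0128,.064)))
m=cv2.inRange(hsv,(0,0,130),(180,45,255)); m[:200]=0;m[300:]=0;m[:,:240]=0;m[:,370:]=0
g=cv2.medianBlur(cv2.cvtColor(t['frame'][200:290,240:370],cv2.COLOR_RGB2GRAY),3)
cv2.imwrite('pics/t12.png',t['frame'][:,:,::-1])
c=cv2.HoughCircles(cv2.resize(g,None,fx=4,fy=4,interpolation=cv2.INTER_CUBIC),cv2.HOUGH_GRADIENT,1,40,param1=80,param2=18,minRadius=26,maxRadius=44)
for u,v,r in c[0]:
    u,v=u/4+240,v/4+200; print(u,v,r/4,np.round(f(ray(t,u,v,.064)),1))
E
```

```text
time_s: 24.55
position: [0.595, 0.013, 0.1584]
tool_rot: [[0.976, -0.216, 0.005], [-0.216, -0.976, -0.001], [0.005, -0.0, -1.0]]
ft_force: [-0.4, 0.5, -0.1]
grip_width: 0.0512
time_s: 25.15
position: [0.606, 0.1221, 0.1546]
tool_rot: [[0.976, -0.216, -0.0], [-0.216, -0.976, -0.0], [-0.0, 0.0, -1.0]]
ft_force: [-0.1, -0.5, -0.1]
grip_width: 0.0512
[0.60602289 0.12153768 0.15469824]
post pred [321.89196557 245.96448831]
yellow [     0      0    640    458 169860] [336.2 160.2]
yellow [ 311  212   24   50 1041] [321.9 237.6]
yellow [129 325  21  35 200] [138.9 343.1]
yellow [   0  339  102  129 3710] [ 38.7 411.4]
yellow [  0 343  23  44 200] [ 10.8 363.8]
yellow [ 241  355  100   88 3549] [273.5 405.2]
yellow [ 139  436   48   44 1349] [168.6 461.9]
yellow [ 456  436   45   44 1320] [473.6 461.7]
top tins pred [336.94520532 245.66373004] [314.69504835 241.73984324]
336.875 244.875 8.575 [  1.7 -79.6]
314.625 241.875 8.875 [ -0.3 -31.9]
```

The tins stand at feeder (1.7, −79.6) and (−0.3, −31.9) mm, and the post is where I left it. Gripping it lower down this time.

```bash
python3 -m crank '[0,0,0,0,0.0005,-0.04,60, 0,0,0,0,0,-0.03,60, 0,0,0,0,0,-0.02,60, 0,0,0,0,0,-0.0065,60, 0,0,0,0,0,0,60]'; python3 -m crank '[0,0,0,0,0,0,0, 0,0,0,0,0,0,0, 0,0,0,0,0,0,0, 0,0,0,0,0,0,0, 0,0,0,0,0,0,0, 0,0,0,0,0,0,0]' 40; python3 -m crank '[0,0,0,0.0002,0.001,0,0, 0,0,0,0,0,0,0, 0,0,0,0.0002,0.001,0,0, 0,0,0,0,0,0,0, 0,0,0,0,0,0,0]'
```

```text
time_s: 25.75
position: [0.606, 0.122, 0.058]
tool_rot: [[0.976, -0.217, -0.001], [-0.217, -0.976, -0.0], [-0.001, 0.0, -1.0]]
ft_force: [0.4, -0.3, -0.3]
grip_width: 0.0513
time_s: 26.35
position: [0.6066, 0.1227, 0.0596]
tool_rot: [[0.976, -0.216, 0.002], [-0.216, -0.976, -0.0], [0.002, -0.0, -1.0]]
ft_force: [-0.3, -0.9, 5.9]
grip_width: 0.0127
time_s: 26.85
position: [0.6069, 0.1234, 0.0595]
tool_rot: [[0.976, -0.217, 0.001], [-0.217, -0.976, -0.002], [0.002, 0.002, -1.0]]
ft_force: [-2.4, -6.7, 6.7]
grip_width: 0.0126
```

```bash
python3 -m crank '[0,0,0,0.0003,0.0012,0,0, 0,0,0,0,0,0,0, 0,0,0,0,0,0,0]'; python3 -m crank '[0,0,0,0.002,-0.0004,0,0, 0,0,0,0.002,-0.0005,0,0, 0,0,0,0.002,-0.0004,0,0, 0,0,0,0,0,0,0, 0,0,0,0,0,0,0]';  python3 -m crank '[0,0,0,0.002,-0.0004,0,0, 0,0,0,0.002,-0.0005,0,0, 0,0,0,0.0012,-0.0003,0,0, 0,0,0,0,0,0,0, 0,0,0,0,0,0,0]'
```

```text
time_s: 27.15
position: [0.6072, 0.1246, 0.0596]
tool_rot: [[0.976, -0.217, 0.002], [-0.217, -0.976, -0.002], [0.002, 0.002, -1.0]]
ft_force: [-2.0, -7.3, 7.4]
grip_width: 0.0128
time_s: 27.65
position: [0.6135, 0.1231, 0.0596]
tool_rot: [[0.976, -0.217, 0.002], [-0.217, -0.976, -0.003], [0.003, 0.002, -1.0]]
ft_force: [-1.0, -7.2, 6.5]
grip_width: 0.0129
time_s: 28.15
position: [0.6181, 0.1221, 0.0595]
tool_rot: [[0.976, -0.217, 0.001], [-0.217, -0.976, -0.002], [0.001, 0.002, -1.0]]
ft_force: [-2.0, -6.4, 7.1]
grip_width: 0.0126
```

```bash
python3 -m crank '[0,0,0,-0.0004,-0.002,0,0, 0,0,0,-0.0009,-0.0039,0,0, 0,0,0,-0.0009,-0.0039,0,0, 0,0,0,-0.0009,-0.0039,0,0, 0,0,0,-0.0009,-0.0039,0,0, 0,0,0,-0.0009,-0.0039,0,0, 0,0,0,-0.0009,-0.0039,0,0, 0,0,0,0,0,0,0]'; python3 -m crank '[0,0,0,-0.0004,-0.002,0,0, 0,0,0,-0.0004,-0.002,0,0, 0,0,0,-0.0005,-0.002,0,0, 0,0,0,-0.0004,-0.0019,0,0, 0,0,0,-0.0004,-0.002,0,0, 0,0,0,-0.0005,-0.0019,0,0, 0,0,0,0,0,0,0]'
```

```text
time_s: 28.95
position: [0.6123, 0.0964, 0.0595]
tool_rot: [[0.976, -0.217, 0.001], [-0.217, -0.976, -0.002], [0.001, 0.002, -1.0]]
ft_force: [-3.1, -6.2, 6.3]
grip_width: 0.0129
time_s: 29.65
position: [0.6098, 0.085, 0.0596]
tool_rot: [[0.976, -0.217, 0.001], [-0.217, -0.976, -0.002], [0.002, 0.002, -1.0]]
ft_force: [-2.1, -5.6, 6.4]
grip_width: 0.0131
```

```bash
python3 -m crank '[0,0,0,-0.0003,-0.0015,0,0, 0,0,0,-0.0003,-0.0015,0,0, 0,0,0,-0.0004,-0.0014,0,0, 0,0,0,-0.0003,-0.0015,0,0, 0,0,0,0,0,0,0]'; python3 -m crank '[0,0,0,-0.0002,-0.001,0,0, 0,0,0,0,0,0,0, 0,0,0,0,0,0,0]';  python3 -m crank '[0,0,0,-0.0002,-0.001,0,0, 0,0,0,0,0,0,0, 0,0,0,0,0,0,0]';python3 -m crank '[0,0,0,-0.0002,-0.001,0,0, 0,0,0,0,0,0,0, 0,0,0,0,0,0,0]'
```

```text
time_s: 30.15
position: [0.6085, 0.0792, 0.0595]
tool_rot: [[0.976, -0.217, 0.001], [-0.217, -0.976, -0.002], [0.002, 0.002, -1.0]]
ft_force: [-2.8, -5.1, 7.2]
grip_width: 0.0126
time_s: 30.45
position: [0.6083, 0.0783, 0.0596]
tool_rot: [[0.976, -0.217, 0.001], [-0.217, -0.976, -0.002], [0.002, 0.002, -1.0]]
ft_force: [-1.9, -4.8, 6.7]
grip_width: 0.0129
time_s: 30.75
position: [0.6082, 0.0776, 0.0596]
tool_rot: [[0.976, -0.217, 0.001], [-0.217, -0.976, -0.001], [0.002, 0.001, -1.0]]
ft_force: [-2.0, -3.7, 6.7]
grip_width: 0.0125
time_s: 31.05
position: [0.6081, 0.0774, 0.0596]
tool_rot: [[0.976, -0.216, 0.002], [-0.216, -0.976, -0.0], [0.002, -0.0, -1.0]]
ft_force: [-0.5, 1.1, 6.1]
grip_width: 0.0124
```

```bash
python3 -m crank '[0,0,0,0,0,0,15, 0,0,0,0,0,0,30, 0,0,0,0,0,0,40, 0,0,0,0,0,0,40, 0,0,0,0,0,0,40]'; python3 -m crank '[0,0,0,0,0,0.03,40, 0,0,0,0,0,0.04,40, 0,0,0,0,0,0.04,40, 0,0,0,0,0.04,0.03,40, 0,0,0,0,0.04,0,40, 0,0,0,0,0,0,40, 0,0,0,0,0,0,40]'
python3 - <<'E'
from h import *
f=lambda q:np.round(((q[:2]-[.6009,.044])@[.976,-.218]*1e3,(q[:2]-[.6009,.044])@[.218,.976]*1e3),1)
t=get_image('top'); w=get_image('wrist')
g=cv2.medianBlur(cv2.cvtColor(t['frame'][200:290,240:370],cv2.COLOR_RGB2GRAY),3)
c=cv2.HoughCircles(cv2.resize(g,None,fx=4,fy=4,interpolation=cv2.INTER_CUBIC),cv2.HOUGH_GRADIENT,1,40,param1=80,param2=18,minRadius=26,maxRadius=44)
for u,v,r in c[0]:
    u,v=u/4+240,v/4+200; print(u,v,r/4,f(ray(t,u,v,.064)))
o=np.array([.6009,.044]); ex=np.array([.976,-.218]);ey=np.array([.218,.976])
print('post pred wrist',proj(w,[*(o+ey*.033),.096]))
a=cv2.resize(w['frame'][:,:,::-1],(533,400)); b=cv2.resize(t['frame'][200:290,270:330,::-1],(267,400),interpolation=cv2.INTER_CUBIC)
b=cv2.resize(t['frame'][195:295,300:367,::-1],(267,400),interpolation=cv2.INTER_CUBIC)
cv2.imwrite('pics/fin.png',np.hstack([a,b])); print(observe()['position'])
E
```

```text
time_s: 31.55
position: [0.6076, 0.0773, 0.0582]
tool_rot: [[0.976, -0.216, -0.0], [-0.216, -0.976, 0.0], [-0.0, 0.0, -1.0]]
ft_force: [0.0, -0.0, 0.5]
grip_width: 0.034
time_s: 32.25
position: [0.6074, 0.1579, 0.198]
tool_rot: [[0.977, -0.215, -0.001], [-0.215, -0.977, -0.0], [-0.0, 0.0, -1.0]]
ft_force: [0.2, -0.4, 0.5]
grip_width: 0.0341
320.625 243.875 8.575 [ -2.3 -45.2]
339.375 246.125 8.1 [ -0.  -85.3]
291.125 237.625 9.075 [-0.2 19. ]
post pred wrist [344.60635951 323.12842423]
[0.60758674 0.15658278 0.19782718]
```

View pics/fin.png

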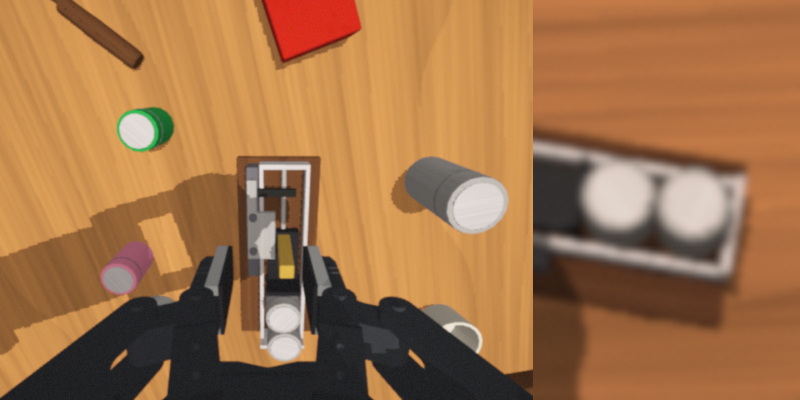

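The final picture shows both tins in a row against the stop, at wrist (284,345) and (284,318). The pusher is directly behind them, the post is central at (287,270), and the gripper is clear.

```bash
python3 -c "
from rig import *
print(close_job())"
```

```text
the job is handed in; nothing more can be done
None
```

The feeder is refilled and the job is handed in, at about 32 s of the 72 s allowed. I drew the pusher back to about 0.107 m and hooked the handle in the notch. I then stood both plain tins in the track, unhooked the handle and eased the pusher forward onto them before letting go.

**Last checks, which agreed:**
- **Tins:** the top camera put the centres at feeder y ≈ −85.3 and −45.2 mm, and x ≈ 0 and −2.3 mm. The picture shows both upright.
- **Pusher:** it was at about 0.061 m when the tins took the spring load, estimated from the arm's position. The handle looked central in the last picture.
- **Gripper:** it was clear of everything.
- **Force:** every wrist reading I took stayed under about 12 N, and that includes up to 8 N that appeared whenever the gripper was closed on something. I only read the force at the end of each move, so brief peaks in between were not seen.

**What disagreed or failed along the way:**
- **First tin grasp:** it closed on air. The fingertips really sit 25–35 mm higher than the stated tool geometry suggests. I went 20 mm lower, the second try held, and the tin had not moved.
- **Finger opening:** it read about 1–2 mm less than the true object widths (38 mm on a 40 mm tin).
- **Cross-bar:** I saw no clear force rise when the post reached it. I judged its position from the picture, and the rest on the tooth then showed clearly in the force.

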